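# Stand sloped-bin pins on a measuring platform

## Robot

A 6-joint arm with a two-finger parallel gripper is mounted at the origin on the work surface. World frame = base frame: x ahead of the robot, y to its left, z up, the work surface at z = 0. Lengths are in m, angles in rad, forces in N, time in s.
With the tool pointing down it reaches from about 0.35 to 0.775 m from the base axis. Payload 7.3 kg.
Tool frame: the origin (TCP) lies between the finger pads; the fingertips stand 14 mm ahead of it and the grasp point (between the pads) lies 5 mm behind it; z points along the fingers, y is the direction in which the jaws open and shut (so a half turn about z gives the same grasp; the last joint's range is limited). The gripper opens to 92 mm and grips with 3 to 60 N. Pads are 19 mm wide; open, the fingers measure 130 mm over their backs; the gripper's body (75 mm by 190 mm) begins 47 mm behind the grasp point.
Start: joints at [-1.389, 0.342, 1.524, -0, 1.275, -0.146], TCP at [0.169, -0.497, 0.241] pointing down, gripper open.
Joint ranges: [-2.53, 2.53], [-0.77, 2.02], [0.04, 2.7], [-1, 4.14], [0.28, 2.66], [-3.11, 3.11]. Speed limits (rad/s): [2.57, 2.57, 3.14, 3.14, 3.14, 3.14].

## Interface

Orientations are given as [roll, pitch, yaw] about the fixed x, y, z axes, in that order (R = Rz(yaw) Ry(pitch) Rx(roll)).
In Python, from cell import robot gives the robot as it stands.
- The arm moves only by the shell command python3 -m creep 'ROWS' [FORCE]. ROWS is JSON, a list that holds one entry, the list of rows, each a list of 7 numbers: the shift along the tool's x, y, z in cm, then the turn, a rotation vector about the tool's x, y, z in degrees, then the gripper command: -1 is shut, 1 is fully open, values between are in proportion. In form: [[[tx, ty, tz, wx, wy, wz, gripper], ...]]. A call has 1 to 8 rows; each row is the pose to reach, as a shift and turn from the pose measured when the call began, along the tool's axes at that moment; what a row does not reach only later rows make up. A row lasts 1/10 s, in which the tool goes at most 50 mm and 8.59 degrees, less where a joint would pass 70% of its speed; a pose out of reach is approached as far as the arm can. A call with a gripper value outside its range is refused whole. The fingers move at their own pace and stop on an object; FORCE is the grip in N (left out, the last holds). Time passes only in rows, so rows that repeat a pose let the fingers close. It gives the time, the measured TCP pose, the force and the opening at its end, in the units of the state.
- robot.observe(): the state, without advancing time (a new reading comes with each control period).
- robot.read_camera(name): name is "scene" or "top" or "wrist"; returns the picture (400x640x3 uint8, red, green, blue); there is no depth.
- robot.camera_params(name): a dict with "camera_matrix" (3x3 intrinsics, pixels), "R" (3x3) and "t" (3): a world point X has camera coordinates R X + t. Camera axes: x right, y down, z forward; pixel columns grow to the right and rows downward; lengths in m; the calibration is good to about 2 mm. The wrist camera is an equidistant fisheye: a pixel r from the principal point sees the ray r / f radians off the axis. A picture is of the moment at which its call begins: read the wrist's pose just before it. camera_params takes no time and is no camera call; for the wrist camera it gives the pose at the moment of the call.
- robot.hand_in(): hands the job in, once; it reports no verdict.
Trained networks look in the newest picture that a camera, given by its name, has taken for a name from the list of things; names that differ only in an ending like _2 or _b are one class to them, and where a whole thing is asked for, a point or a joint stands for the part that bears it (a point fixed in the world has none). Each returns a list of dicts, best first, with "score" (0 to 1); they miss things now and then, are a little off and sometimes report something else, mostly with a low value. They report only what shows in the picture. A call takes as long as a camera call. They do not tell look-alikes from the thing itself.
- robot.look_for(camera, label): "centre" ([x, y, z] in m, in the coordinates of the camera as it stood for that picture, good to about 4 mm: the middle of the surface that is visible of it).
- robot.masks_of(camera, label): "mask" (400x640 bool, what is visible of it).
The state is a dict: "time": time; "qpos": joint angles; "qvel": joint speeds; "joint_efforts": joint torques, N m; "tool_pos": TCP position; "tool_rot": TCP orientation; "contact_force": force on the tool from outside, world axes, zero at the start; "torque": the same for the moment, N m; "opening": finger opening in m.
Only numpy, scipy, OpenCV 4.12 (cv2) and the standard library are available. Lean on these libraries where they do the work, as an engineer would, in place of code of your own. Each camera call takes 0.05 s, during which the arm holds its last target.

## Task

Take the bronze pin out of its sloped compartment and set it upright on the red disc of the measuring stand's platform, then do the same with the bright steel pin on the blue disc. Lower each pin gently until you feel it bear on the platform before you let go: do not drop it or press hard. Leave the black pin in its compartment and the gear, bottle and jar undisturbed.

Things in the scene. Friction and masses are not known exactly. Their poses are not given: they have to be found in the camera images.
- bronze_center (a point): bronze (yellow metal) hollow pin, a cylinder 32 mm in diameter, 72 mm long, 0.2 to 0.4 kg, dark bore at each end; point at its centre, z along its axis from foot to head. Starts in any of the rack's compartments, on the cradle, axis along the slope (40 degrees from vertical): foot down against the front lip, head uphill
- steelpin_center (a point): bright steel hollow pin, a cylinder 32 mm in diameter, 72 mm long, 0.2 to 0.4 kg, dark bore at each end; point at its centre, z along its axis from foot to head. Starts in any of the rack's compartments, on the cradle, axis along the slope (40 degrees from vertical): foot down against the front lip, head uphill
- blackpin_center (a point): black hollow pin, a cylinder 32 mm in diameter, 72 mm long, 0.2 to 0.4 kg, dark bore at each end; point at its centre, z along its axis from foot to head. Starts in any of the rack's compartments, on the cradle, axis along the slope (40 degrees from vertical): foot down against the front lip, head uphill. Leave it there
- rack: fixed green rack, 302 wide (y), 125 deep (x), 115 mm high; origin under its centre. Low front faces -x, floor rises 50 degrees to +x. 3 compartments centred at y = -99, 0, 99, each 94 mm wide; dividers reach 18 mm over the cradles, square to the slope. Cradle: white strip 26 wide, 15 mm above the floor, ribs stop pins rolling. Pin centre at rest: x = -34, z = 68 mm
- stand: fixed measuring stand: grey base 130 x 240 x 22 mm, origin under its centre. Level white platform 120 (x) x 230 (y) x 10 mm above it; its height varies and is NOT reported: upper face 65 to 105 mm above the bench, to be felt or seen. It is spring-cushioned: gives about 1 mm per 1.5 N, at most 8 mm, then is hard. Discs on it, 58 mm across: red at x = 0, y = +55 mm; blue at x = 0, y = -55 mm
- gear: bystander: dark steel gear with a hub, lying flat, 96 mm in diameter, 36 mm high; origin under its centre
- bottle: bystander: blue bottle with a red cap, 60 mm in diameter, 150 mm high; origin under its centre
- jar: bystander: glass jar with a black lid, 72 mm in diameter, 80 mm high; origin under its centre
Not all that is in view belongs to the job. What is shaped like the part that bears bronze_center but orange or purple is not meant. Leave any pink or purple look-alike of the part that bears steelpin_center alone.

How it is judged:
By the outcome, as a careful person would: the job done as asked, in the order asked, and still so for the second after the job is handed in, with the robot touching nothing.
It also fails if it takes over 67 s, if anything falls off the work surface, if the arm or the gripper's body presses on something with over 40 N, if the wrist force passes 120 N, or if a joint passes its speed limit or range.

## Working session

There is one attempt and no reset: what is moved stays moved. The work goes in short steps, Python scripts to look and compute and a shell command to move; the robot and the scene stay as the last step left them, time stands still between calls to the robot, and variables do not carry over. Pictures are saved under pics/ and viewed, and the job is handed in when it is done.

```bash
mkdir -p pics; ls; cat > h.py <<'E'
from cell import robot
import numpy as np, cv2
from scipy.spatial.transform import Rotation as Rn
def save(cam,n):
    im=robot.read_camera(cam); cv2.imwrite('pics/'+n+'.png',im[:,:,::-1]); return im
E
python3 - <<'E'
from h import *
s=robot.observe()
print(s)
save('scene','s0')
for l in ['bronze_center','steelpin_center','blackpin_center','rack','stand','gear','bottle','jar']:
    P=robot.camera_params('scene');R=P['R'];t=P['t']
    for d in robot.look_for('scene',l)[:4]: print('scene',l,round(d['score'],2),np.round(np.array(R).T@(np.array(d['centre'])-t),3))
save('top','t0')
P=robot.camera_params('top');R=P['R'];t=P['t']
for l in ['bronze_center','steelpin_center','blackpin_center','rack','stand']:
    for d in robot.look_for('top',l)[:4]: print('top',l,round(d['score'],2),np.round(np.array(R).T@(np.array(d['centre'])-t),3))
print(P); print(robot.camera_params('scene')); print(robot.camera_params('wrist'));print(robot.observe()['time'])
E
```

```text
pics
{'time': 0.0, 'qpos': array([-1.38895959e+00,  3.42737410e-01,  1.52501765e+00, -3.45790795e-05,
        1.27538960e+00, -1.46021173e-01]), 'qvel': array([-4.08139565e-04,  1.42189400e-03, -1.31765291e-03, -7.86868998e-04,
        1.50702849e-05, -2.21372046e-05]), 'joint_efforts': array([ 1.36656945e-03, -4.31238556e+01, -2.44219851e+01,  7.18616461e-02,
        5.59504679e-02, -1.07636924e-04]), 'tool_pos': array([ 0.16898885, -0.49665254,  0.2400371 ]), 'tool_rot': array([-3.14005236e+00, -1.93106667e-04,  3.27867857e-01]), 'contact_force': array([ 0.9805963 , -0.47828305, -0.61293096]), 'torque': array([ 0.02138013, -0.0064931 , -0.01437849]), 'opening': 0.09194065937818363}
scene bronze_center 0.6 [0.545 0.101 0.094]
scene bronze_center 0.6 [0.42  0.075 0.028]
scene bronze_center 0.57 [0.425 0.217 0.03 ]
scene bronze_center 0.17 [0.54  0.292 0.091]
scene steelpin_center 0.71 [0.537 0.291 0.09 ]
scene steelpin_center 0.68 [0.425 0.337 0.028]
scene steelpin_center 0.67 [0.503 0.421 0.028]
scene blackpin_center 0.64 [0.544 0.198 0.094]
scene blackpin_center 0.27 [0.54  0.294 0
[... 1151 characters left out ...]
.24710724, 196.64907264],
       [  0.        ,   0.        ,   1.        ]]), 'R': array([[ 0.2648699 ,  0.96412779,  0.01736494],
       [ 0.77087168, -0.20089027, -0.60448321],
       [-0.57931061,  0.17349555, -0.79642859]]), 't': array([-0.2076082 , -0.39954131,  1.73754286])}
{'camera_matrix': array([[309.70691629,   0.        , 321.70687151],
       [  0.        , 309.70691629, 201.17782048],
       [  0.        ,   0.        ,   1.        ]]), 'R': array([[ 3.22598151e-01, -9.46535936e-01, -3.93270486e-04],
       [-9.16249649e-01, -3.12380193e-01,  2.50809081e-01],
       [-2.37522658e-01, -8.05502119e-02, -9.68036492e-01]]), 't': array([-0.525894  , -0.03106003,  0.38849943])}
0.75
```

View pics/s0.png

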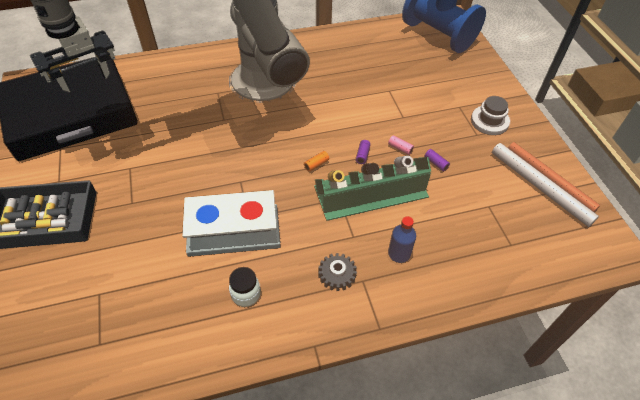

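View pics/t0.png

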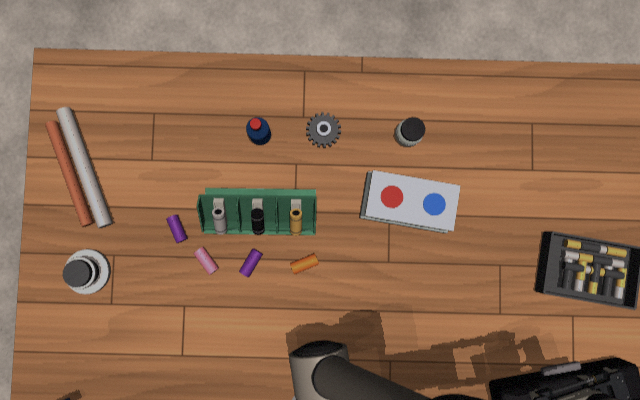

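Top and scene views show the green rack with, from left to right in the top view, steel (219,218), black (257,220) and bronze (296,218). The stand is at about (410,200), with the red disc at (392,196) and the blue at (434,204). The loose coloured pins in front of the rack are decoys.

```bash
cat >> h.py <<'E'
def tilt(th_deg,yaw_deg=0):
    # tool z = down tilted th towards heading yaw; tool y = -heading-left
    th=np.radians(th_deg)
    z=np.array([np.sin(th),0,-np.cos(th)]);y=np.array([0,-1.,0]);x=np.cross(y,z)
    return Rn.from_euler('z',yaw_deg,degrees=True).as_matrix()@np.stack([x,y,z],1)
def toolR(s): return Rn.from_euler('xyz',s['tool_rot']).as_matrix()
def delta(pos,R,s=None):
    s=s or robot.observe(); R0=toolR(s)
    d=R0.T@(np.array(pos)-s['tool_pos'])*100
    w=np.degrees(Rn.from_matrix(R0.T@R).as_rotvec())
    print('row',np.round(d,2),np.round(w,2),'|mm',round(np.linalg.norm(d)*10),'deg',round(np.linalg.norm(w),1)); return d,w
def proj(P,X):
    X=np.atleast_2d(X); c=X@np.array(P['R']).T+P['t']; K=P['camera_matrix']
    return np.stack([K[0,0]*c[:,0]/c[:,2]+K[0,2],K[1,1]*c[:,1]/c[:,2]+K[1,2]],1)
def projw(P,X):
    X=np.atleast_2d(X); c=X@np.array(P['R']).T+P['t']; K=P['camera_matrix']
    r=np.hypot(c[:,0],c[:,1]); a=np.arctan2(r,c[:,2]); k=a/np.maximum(r,1e-9)
    return np.stack([K[0,0]*c[:,0]*k+K[0,2],K[1,1]*c[:,1]*k+K[1,2]],1)
E
python3 - <<'E'
from h import *
s=robot.observe();P=robot.camera_params('wrist');R0=toolR(s)
C=-P['R'].T@P['t']; print('cam in tool',R0.T@(C-s['tool_pos'])); print('cam axes in tool (rows)',(P['R']@R0).round(3))
delta([0.45,-0.15,0.27],tilt(10,-10))
R=tilt(20); delta(np.array([.526,.15,.068])-.15*R[:,2],R)
E
```

```text
cam in tool [ 0.06769056  0.00100032 -0.14293586]
cam axes in tool (rows) [[ 0.001  1.     0.   ]
 [-0.968  0.001 -0.251]
 [-0.251 -0.     0.968]]
row [ 37.77 -23.81  -2.93] [-2.51  9.79 28.71] |mm 447 deg 30.4
row [ 49.77 -51.42   3.17] [-3.27 19.82 18.59] |mm 716 deg 27.4
```

```bash
python3 -m creep '[[[38,-24,-3,-2.5,9.8,28.7,0],[38,-24,-3,-2.5,9.8,28.7,0],[38,-24,-3,-2.5,9.8,28.7,0],[38,-24,-3,-2.5,9.8,28.7,0],[38,-24,-3,-2.5,9.8,28.7,0],[38,-24,-3,-2.5,9.8,28.7,0],[38,-24,-3,-2.5,9.8,28.7,0],[38,-24,-3,-2.5,9.8,28.7,0]]]'
python3 - <<'E'
from h import *
R=tilt(20); delta(np.array([.526,.2,.068])-.22*R[:,2],R)
save('wrist','w0')
E
```

```text
time: 1.55
tool_pos: [0.4208, -0.1849, 0.2679]
tool_rot: [3.141, -0.176, -0.175]
contact_force: [-0.2, -1.1, 1.3]
opening: 0.0461
row [ -3.57 -38.43  -1.34] [ 2.62  9.9  -9.67] |mm 386 deg 14.1
```

View pics/w0.png

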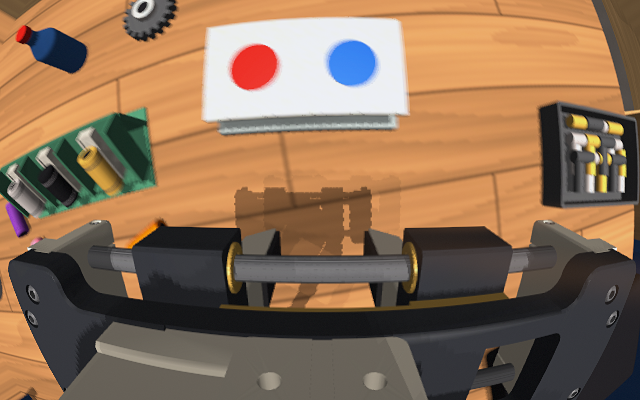

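```bash
cat >> h.py <<'E'
def disc(im,which,ylim=None):
    h=cv2.cvtColor(im,cv2.COLOR_RGB2HSV)
    if which=='red': m=((h[...,0]<6)|(h[...,0]>174))&(h[...,1]>180)&(h[...,2]>120)
    else: m=(h[...,0]>100)&(h[...,0]<120)&(h[...,1]>140)&(h[...,2]>150)
    n,l,st,c=cv2.connectedComponentsWithStats(m.astype(np.uint8))
    i=1+np.argmax(st[1:,4]); return c[i],st[i,4]
E
python3 - <<'E'
from h import *
from scipy.optimize import least_squares
obs=[]
for cam in ['wrist','top','scene']:
    P=robot.camera_params(cam)
    im=robot.read_camera(cam) 
    for w in ['red','blue']:
        c,a=disc(im,w); print(cam,w,c.round(1),a); obs.append((cam,P,w,c))
a=np.linspace(0,2*np.pi,24,endpoint=False)
def f(p,full=False):
    x,y,yw,h=p; r=[]
    for cam,P,w,c in obs:
        o=np.array([0,.055 if w=='red' else -.055])
        pts=o+.029*np.sqrt(.5)*np.stack([np.cos(a),np.sin(a)],1)
        cs,sn=np.cos(yw),np.sin(yw)
        W=np.stack([x+cs*pts[:,0]-sn*pts[:,1],y+sn*pts[:,0]+cs*pts[:,1],0*a+h],1)
        q=(projw if cam=='wrist' else proj)(P,W).mean(0); r.append(q-c)
    return np.array(r).ravel()
s=least_squares(f,[.585,-.195,0,.09],loss='soft_l1'); print(s.x.round(4),np.degrees(s.x[2]),f(s.x).round(1))
for sub in [[0,1],[2,3],[4,5]]:
    o2=obs; obs=[o2[i] for i in sub]; q=least_squares(f,[.585,-.195,0,.09]); print(q.x.round(4)); obs=o2
E
```

```text
wrist red [264.2  70.5] 1772
wrist blue [362.   67.8] 1835
top red [254.3 122.4] 45
top blue [433.9 203.8] 363
scene red [251.1 210.1] 288
scene blue [207.2 213.7] 309
[ 0.5885 -0.1962 -0.155   0.09  ] -8.878813948368393 [-6.000e-01 -3.000e-01 -1.000e-01  4.000e-01  1.372e+02  7.290e+01
 -1.000e-01 -7.000e-01 -1.000e-01  3.000e-01 -1.000e-01  2.000e-01]
[ 0.5891 -0.1967 -0.1469  0.0881]
[ 0.5373  0.0586 -0.4015  1.1252]
[ 0.5881 -0.1957 -0.1526  0.0904]
```

```bash
python3 -m creep '[[[-3.5,-38.4,-1.3,2.6,9.9,-9.7,0],[-3.5,-38.4,-1.3,2.6,9.9,-9.7,0],[-3.5,-38.4,-1.3,2.6,9.9,-9.7,0],[-3.5,-38.4,-1.3,2.6,9.9,-9.7,0],[-3.5,-38.4,-1.3,2.6,9.9,-9.7,0],[-3.5,-38.4,-1.3,2.6,9.9,-9.7,0],[-3.5,-38.4,-1.3,2.6,9.9,-9.7,0],[-3.5,-38.4,-1.3,2.6,9.9,-9.7,0]]]'
python3 -m creep '[[[0,0,0,0,0,0,0],[0,0,0,0,0,0,0]]]'
python3 - <<'E'
from h import *
P=robot.camera_params('wrist');save('wrist','w1')
np.savez('w1.npz',**P)
for l in ['bronze_center','steelpin_center','blackpin_center']:
    for d in robot.look_for('wrist',l)[:4]: print(l,round(d['score'],2),np.round(P['R'].T@(np.array(d['centre'])-P['t']),3),projw(P,P['R'].T@(np.array(d['centre'])-P['t'])).round())
print(robot.observe()['qpos'],robot.observe()['tool_pos'])
E
```

```text
time: 2.55
tool_pos: [0.4498, 0.2, 0.2742]
tool_rot: [3.141, -0.349, 0.003]
contact_force: [0.1, -0.5, 0.7]
opening: 0.0463
time: 2.75
tool_pos: [0.45, 0.1991, 0.2737]
tool_rot: [3.14, -0.348, 0.003]
contact_force: [0.4, -0.4, -0.8]
opening: 0.0457
bronze_center 0.81 [0.436 0.224 0.025] [[302. 252.]]
bronze_center 0.73 [0.525 0.107 0.089] [[402. 177.]]
steelpin_center 0.75 [0.521 0.299 0.09 ] [[234. 180.]]
steelpin_center 0.6 [ 0.768 -0.178  0.052] [[537.  50.]]
steelpin_center 0.55 [0.502 0.415 0.03 ] [[169. 201.]]
blackpin_center 0.97 [0.524 0.196 0.087] [[324. 178.]]
[ 0.32754215  0.09411575  1.8064108  -0.14002535  0.91490315  1.96565328] [0.45005875 0.19808879 0.27413699]
```

View pics/w1.png

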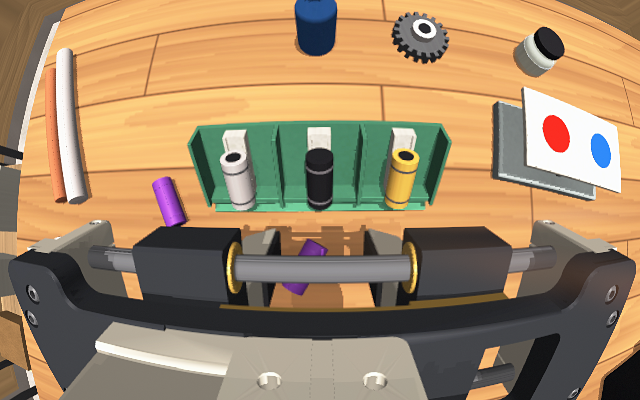

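```bash
python3 - <<'E'
import cv2,numpy as np
im=cv2.imread('pics/w1.png')[115:220,180:460]; cv2.imwrite('pics/w1c.png',cv2.resize(im,None,fx=2.8,fy=2.8,interpolation=cv2.INTER_CUBIC))
E
```

```text
(no output)
```

View pics/w1c.png

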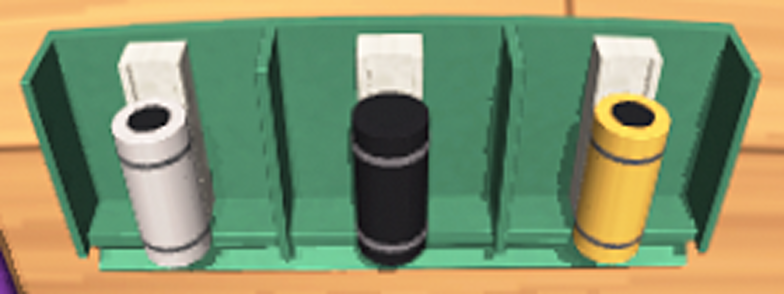

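```bash
python3 - <<'E'
from h import *
from scipy.optimize import least_squares
P=dict(np.load('w1.npz')); im=cv2.imread('pics/w1.png')[:,:,::-1]
obs=[]
for y,(cx,cy) in [(.099,(233,157)),(-.099,(406,155.4))]:
    g=cv2.cvtColor(np.ascontiguousarray(im),cv2.COLOR_RGB2GRAY).astype(float)[int(cy)-7:int(cy)+8,int(cx)-10:int(cx)+11]
    m=(g<70).astype(np.uint8); n,l,st,c=cv2.connectedComponentsWithStats(m); i=1+np.argmax(st[1:,4])
    q=c[i]+[int(cx)-10,int(cy)-7]; print(q,st[i]); obs.append((y,q))
u=np.array([np.sin(np.radians(40)),0,np.cos(np.radians(40))])
def W(p,X):
    c,s=np.cos(p[2]),np.sin(p[2]); X=np.atleast_2d(X); return np.stack([p[0]+c*X[:,0]-s*X[:,1],p[1]+s*X[:,0]+c*X[:,1],X[:,2]],1)
f=lambda p: np.concatenate([(projw(P,W(p,np.array([-.034,y,.068])+.036*u))[0]-q) for y,q in obs])
s=least_squares(f,[.56,.2,0]);p=s.x; print(p.round(4),np.degrees(p[2]),s.fun.round(2))
for y in (.099,0,-.099): print(y,W(p,[-.034,y,.068]).round(4))
print('corners', projw(P,W(p,[[-.0625,.151,0],[-.0625,-.151,0],[.0625,.151,.115],[.0625,-.151,.115]])).round())
# top picture: rack mask yaw
im=cv2.imread('pics/t0.png')[:,:,::-1]; T=robot.camera_params('top')
print('top heads',proj(T,W(p,[np.array([-.034,y,.068])+.036*u for y in(.099,0,-.099)])).round(1))
R=tilt(20,np.degrees(p[2])); b=W(p,[-.034,-.099,.068])[0]
for back in (.12,): delta(b+(.005-back)*R[:,2],R)
E
python3 - <<'E'
import cv2
im=cv2.imread('pics/t0.png')[170:250,180:340]; cv2.imwrite('pics/t0c.png',cv2.resize(im,None,fx=5,fy=5,interpolation=cv2.INTER_CUBIC))
E
```

```text
[232.61111111 157.2       ] [ 3  3 14  9 90]
[405.66315789 155.38947368] [ 3  3 15  9 95]
[0.5588 0.2016 0.0135] 0.7756150037543434 [-0.24 -0.01  0.24 -0.02]
0.099 [[0.5234 0.3002 0.068 ]]
0 [[0.5248 0.2012 0.068 ]]
-0.099 [[0.5261 0.1022 0.068 ]]
corners [[216. 209.]
 [424. 206.]
 [191.  96.]
 [447.  93.]]
top heads [[217.9 210.2]
 [256.8 210.7]
 [295.7 211.3]]
row [ 0.1   9.64 10.48] [ 0.31  0.04 -0.73] |mm 142 deg 0.8
```

View pics/t0c.png

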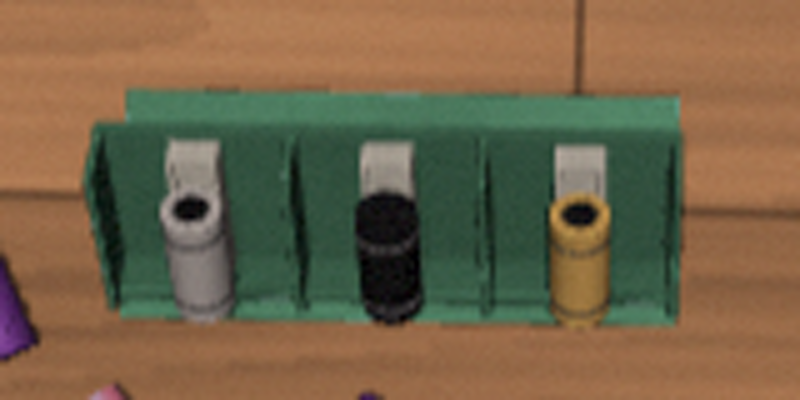

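Wrist-view fit (heads at (233,157) and (406,155)) puts the rack at about (0.559, 0.202) with yaw 0.8°. The top view agrees to about 3 mm. Next I approach the bronze pin.

```bash
python3 -m creep '[[[0,9.6,10.4,0.3,0,-0.7,0],[0,9.6,10.4,0.3,0,-0.7,0],[0,9.6,10.4,0.3,0,-0.7,0],[0,9.6,10.4,0.3,0,-0.7,0],[0,9.6,10.4,0.3,0,-0.7,0]]]'
python3 - <<'E'
from h import *
save('wrist','w2')
R=tilt(20,.8)
for back in (.05,0): delta(np.array([.525,.102,.068])+(.005-back)*R[:,2],R)
E
```

```text
time: 3.45
tool_pos: [0.4856, 0.1002, 0.1763]
tool_rot: [3.142, -0.347, 0.009]
contact_force: [0.2, 0.3, 0.8]
opening: 0.0461
row [-0.06 -0.03  7.09] [ 0.06 -0.01 -0.17] |mm 71 deg 0.2
row [-0.06 -0.04 12.09] [ 0.06 -0.01 -0.17] |mm 121 deg 0.2
```

View pics/w2.png

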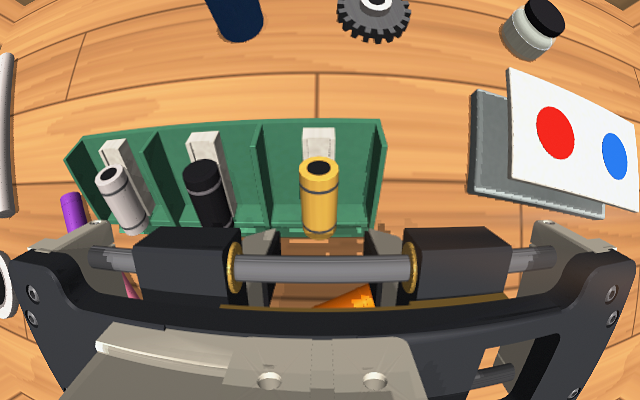

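```bash
python3 -m creep '[[[0,-0.1,4,0,0,0,0],[0,-0.1,7,0,0,0,0],[0,-0.1,9,0,0,0,0],[0,-0.1,10,0,0,0,0],[0,-0.1,10,0,0,0,0]]]'
python3 - <<'E'
from h import *
save('wrist','w3')
R=tilt(20,.8)
for back in (0,): delta(np.array([.525,.103,.068])+(.005-back)*R[:,2],R)
E
```

```text
time: 4.0
tool_pos: [0.5203, 0.1032, 0.0832]
tool_rot: [-3.142, -0.349, 0.012]
contact_force: [0.0, -0.2, 1.0]
opening: 0.046
row [-0.12  0.02  2.15] [ 0.04 -0.06 -0.13] |mm 22 deg 0.1
```

View pics/w3.png

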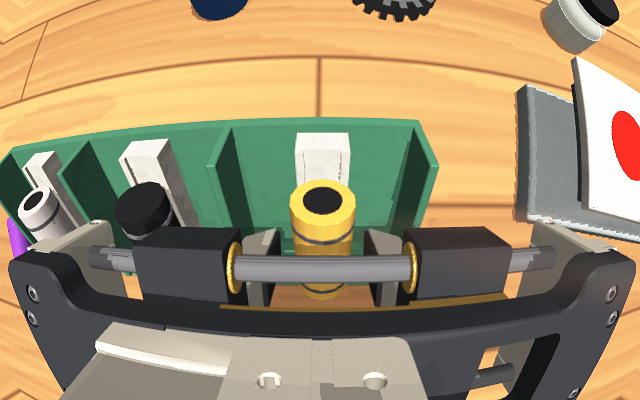

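The pin is centred between the fingers (head at (322,200), fingers at about 262 and 383). I'll go in and close.

```bash
python3 -m creep '[[[0,0,1,0,0,0,0],[0,0,2.1,0,0,0,0],[0,0,2.1,0,0,0,0]]]' 35; python3 -m creep '[[[0,0,0,0,0,0,-1],[0,0,0,0,0,0,-1],[0,0,0,0,0,0,-1],[0,0,0,0,0,0,-1],[0,0,0,0,0,0,-1]]]' 35;  python3 - <<'E'
from h import *
save('wrist','w4'); s=robot.observe(); print(s['contact_force'],s['opening'],s['tool_pos'])
R=toolR(s); delta(s['tool_pos']+np.array([-.02,0,.1]),R)
E
```

```text
time: 4.35
tool_pos: [0.5275, 0.1032, 0.0633]
tool_rot: [-3.141, -0.349, 0.012]
contact_force: [0.1, 0.4, 0.7]
opening: 0.0459
time: 4.85
tool_pos: [0.5276, 0.1031, 0.0635]
tool_rot: [-3.142, -0.349, 0.012]
contact_force: [0.3, -0.3, -0.5]
opening: 0.0313
[ 0.43322641 -1.11808646  0.60752671] 0.03112565082533095 [0.52756954 0.10311335 0.06346915]
row [  1.54  -0.02 -10.08] [0. 0. 0.] |mm 102 deg 0.0
```

View pics/w4.png

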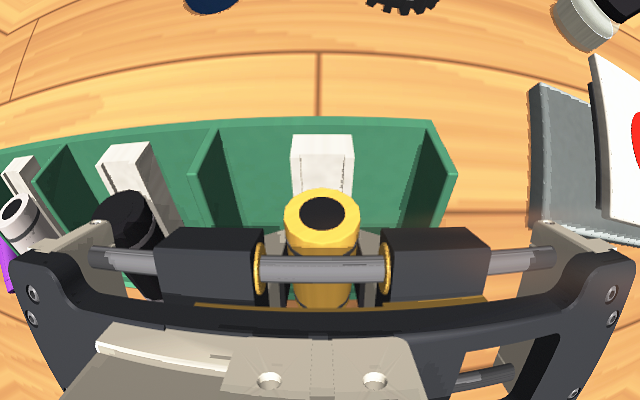

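```bash
python3 -m creep '[[[0.15,0,-1,0,0,0,-1],[0.3,0,-2,0,0,0,-1],[0.7,0,-4.5,0,0,0,-1],[1.2,0,-8,0,0,0,-1],[3.5,0,-12,0,0,0,-1],[3.5,0,-14,0,0,0,-1],[3.5,0,-14,0,0,0,-1]]]';  python3 - <<'E'
from h import *
save('wrist','w5'); s=robot.observe(); print(s['contact_force'],s['opening'],s['tool_pos'])
R=tilt(60,-8.7); red=np.array([.5968,-.1418,.126])
delta([.45,0,.27],tilt(40,-4)); delta(red+[0,0,.06]+.005*R[:,2],R)
E
```

```text
time: 5.6
tool_pos: [0.5133, 0.1032, 0.2109]
tool_rot: [-3.141, -0.356, 0.012]
contact_force: [0.3, -0.3, -3.3]
opening: 0.0311
[-0.57761107 -0.64761004 -4.08256468] 0.030973727451266597 [0.51228181 0.10307723 0.20831717]
row [-3.84 10.23 -7.98] [-2.37 19.84  4.07] |mm 135 deg 20.4
row [ 7.21 24.66  5.28] [-6.17 39.76  7.32] |mm 262 deg 40.9
```

View pics/w5.png

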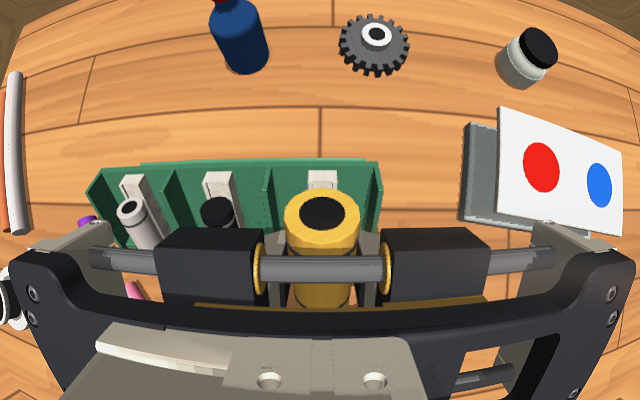

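```bash
python3 -m creep '[[[7.2,24.6,5.3,-6.2,39.8,7.3,-1],[7.2,24.6,5.3,-6.2,39.8,7.3,-1],[7.2,24.6,5.3,-6.2,39.8,7.3,-1],[7.2,24.6,5.3,-6.2,39.8,7.3,-1],[7.2,24.6,5.3,-6.2,39.8,7.3,-1],[7.2,24.6,5.3,-6.2,39.8,7.3,-1],[7.2,24.6,5.3,-6.2,39.8,7.3,-1],[7.2,24.6,5.3,-6.2,39.8,7.3,-1]]]'; python3 -m creep '[[[0,0,0,0,0,0,-1],[0,0,0,0,0,0,-1]]]';  python3 - <<'E'
from h import *
save('wrist','w6');im=save('scene','s6');im=im[150:280,140:320]; cv2.imwrite('pics/s6c.png',cv2.resize(im,None,fx=4,fy=4,interpolation=cv2.INTER_CUBIC)[:,:,::-1])
s=robot.observe(); print(s['contact_force'],s['opening'],s['tool_pos'],s['qpos'])
R=tilt(60,-8.7); red=np.array([.5968,-.1418,.126])
delta(red+.005*R[:,2],R)
u=toolR(s)@np.array([np.sin(np.radians(60)),0,-.5]); print('axis',u)
c=s['tool_pos']-.005*toolR(s)[:,2]
for cam,f in (('scene',proj),('wrist',projw)): print(cam,f(robot.camera_params(cam),[c+.036*u,c-.036*u]))
E
```

```text
time: 6.45
tool_pos: [0.5597, -0.0268, 0.1888]
tool_rot: [-3.032, -0.748, -0.083]
contact_force: [0.6, 0.6, -3.9]
opening: 0.0313
time: 6.65
tool_pos: [0.5582, -0.0266, 0.1865]
tool_rot: [-3.031, -0.742, -0.084]
contact_force: [-0.0, -0.2, -2.5]
opening: 0.0311
[-0.25066457 -0.70565301 -3.85795104] 0.030918062974351134 [ 0.55909753 -0.0263975   0.18795315] [-0.33762409  0.23171275  2.14269261  1.36673384  0.28559847  0.01825565]
row [-0.6  12.05  6.95] [-9.34 17.41  1.55] |mm 139 deg 19.8
axis [ 0.29363138 -0.07905423  0.95264424]
scene [[289.46533185 157.62444248]
 [290.74847124 169.15781077]]
wrist [[319.89193639 212.86212901]
 [320.4815985  296.99233324]]
```

View pics/s6c.png

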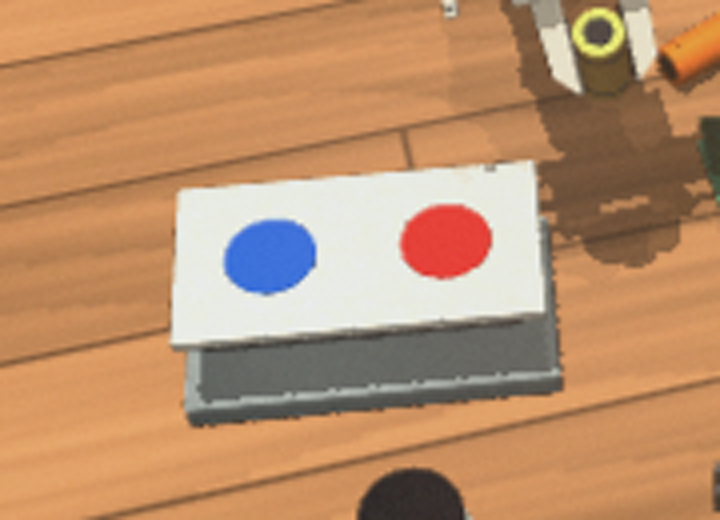

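View pics/w6.png

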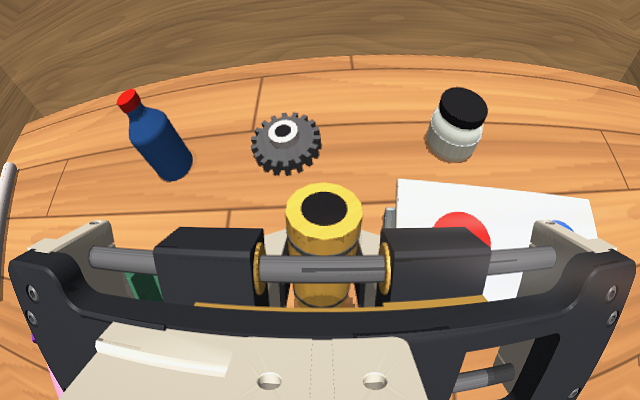

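```bash
cat > kin.py <<'E'
from h import *
from scipy.optimize import least_squares
Rz=lambda a:Rn.from_euler('z',a).as_matrix(); Ry=lambda a:Rn.from_euler('y',a).as_matrix()
LO=np.array([-2.53,-.77,.04,-1,.28,-3.11]);HI=np.array([2.53,2.02,2.7,4.14,2.66,3.11])
def fk(q,p,off=np.pi/2):
    d1,a1,L2,L3,a3,d6,dy=p
    A=Rz(q[0]); x=A@[a1,dy,d1]; A=A@Ry(q[1]); x=x+A@[0,0,L2]; A=A@Ry(q[2]); x=x+A@[a3,0,L3]
    A=A@Rz(q[3])@Ry(q[4])@Rz(q[5]+off); return x+A@[0,0,d6],A
D=[([-1.38895959,.342737410,1.52501765,0,1.27538960,-.146021173],[.16898885,-.49665254,.2400371],None),
([0.32754215,0.09411575,1.8064108,-0.14002535,0.91490315,1.96565328],[0.45005875,0.19808879,0.27413699],[3.14,-.348,.003]),
([-0.33762409,0.23171275,2.14269261,1.36673384,0.28559847,0.01825565],[0.55909753,-0.0263975,0.18795315],[-3.031,-.742,-.084])]
D[0]=(D[0][0],D[0][1],[-3.14005,-.00019,.327868])
def res(p):
    r=[]
    for q,x,e in D:
        X,A=fk(q,p); r+=list(X-x)
    return np.array(r)
p=least_squares(lambda p:np.r_[res(p),1e-3*(p-[.2,0,.4,.4,0,.2,0])],[.2,0,.4,.4,0,.2,0]).x
def ik(pos,R,n=60,seed=0):
    rng=np.random.default_rng(seed); out=[]
    def f(q):
        X,A=fk(q,p); return np.r_[(X-pos)*10,Rn.from_matrix(A.T@R).as_rotvec()]
    for i in range(n):
        q0=rng.uniform(LO,HI); q0[0]=np.arctan2(pos[1],pos[0])+rng.normal()*.2
        s=least_squares(f,np.clip(q0,LO+1e-3,HI-1e-3),bounds=(LO,HI))
        if s.cost<1e-6 and not any(np.abs(s.x-o).max()<.02 for o in out): out.append(s.x)
    return out
E
python3 - <<'E'
from kin import *
print(p.round(4),(res(p)*1000).round(1))
for q,x,e in D: print(np.degrees(Rn.from_matrix(fk(q,p)[1].T@Rn.from_euler('xyz',e).as_matrix()).as_rotvec()).round(1))
print(robot.observe()['tool_rot'])
E
```

```text
[ 0.2229 -0.      0.5062  0.3796  0.0465  0.3041  0.0764] [ 0.  0. -0.  0. -0.  0. -0. -0. -0.]
[ 0. -0. -0.]
[ 0.  -0.  -0.2]
[ 0.  -0.2  0.1]
[-3.03216162 -0.74552765 -0.08243934]
```

```bash
python3 - <<'E'
from kin import *
for name,c in (('red',[.5968,-.1418,.126]),('blue',[.5802,-.2504,.126])):
  for h in (0,.06):
    for yw in (-60,-45,-30,-9,10,25,40):
        R=tilt(60,yw); S=ik(np.array(c)+[0,0,h]+.005*R[:,2],R,25)
        print(name,h,yw,[list(x.round(2)) for x in S])
E
```

```text
red 0 -60 []
red 0 -45 [[np.float64(-0.09), np.float64(0.61), np.float64(2.09), np.float64(4.11), np.float64(0.75), np.float64(-1.99)]]
red 0 -30 [[np.float64(-0.24), np.float64(0.58), np.float64(2.21), np.float64(3.52), np.float64(0.71), np.float64(-1.72)]]
red 0 -9 [[np.float64(-0.51), np.float64(0.57), np.float64(2.25), np.float64(2.69), np.float64(0.75), np.float64(-1.41)]]
red 0 10 [[np.float64(-0.7), np.float64(0.59), np.float64(2.16), np.float64(2.03), np.float64(0.83), np.float64(-1.17)]]
red 0 25 [[np.float64(-0.78), np.float64(0.63), np.float64(2.03), np.float64(1.61), np.float64(0.95), np.float64(-1.0)]]
red 0 40 [[np.float64(-0.81), np.float64(0.69), np.float64(1.85), np.float64(1.3), np.float64(1.11), np.float64(-0.89)]]
red 0.06 -60 []
red 0.06 -45 []
red 0.06 -30 [[np.float64(-0.24), np.float64(0.42), np.float64(2.17), np.float64(3.63), np.float64(0.54), np.float64(-1.86)]]
red 0.06 -9 [[np.float64(-0.51), np.float64(0.4), np.float64(2.22), np.float64(2.57), np.float64(0.58), np.float64(-1.26)]]
red 0.06 10 [[np.float64(-0.7), np.float64(0.44), np.float64(2.13), np.flo
[... 1117 characters left out ...]
, np.float64(2.1), np.float64(3.9), np.float64(0.55), np.float64(-2.03)]]
blue 0.06 -30 [[np.float64(-0.53), np.float64(0.43), np.float64(2.17), np.float64(3.13), np.float64(0.5), np.float64(-1.56)]]
blue 0.06 -9 [[np.float64(-0.77), np.float64(0.44), np.float64(2.14), np.float64(2.15), np.float64(0.64), np.float64(-1.03)]]
blue 0.06 10 [[np.float64(-0.91), np.float64(0.5), np.float64(2.0), np.float64(1.6), np.float64(0.87), np.float64(-0.81)]]
blue 0.06 25 [[np.float64(-0.96), np.float64(0.57), np.float64(1.84), np.float64(1.32), np.float64(1.08), np.float64(-0.73)]]
blue 0.06 40 [[np.float64(-0.96), np.float64(0.66), np.float64(1.65), np.float64(1.11), np.float64(1.29), np.float64(-0.69)]]
```

```bash
cat >> kin.py <<'E'
from scipy.spatial.transform import Slerp
def track(q,pos,R,n=12):
    x0,A0=fk(q,p); sl=Slerp([0,1],Rn.from_matrix([A0,R])); 
    for i in range(1,n+1):
        a=i/n; P=x0+a*(pos-x0); RR=sl(a).as_matrix()
        f=lambda q:np.r_[(fk(q,p)[0]-P)*10,Rn.from_matrix(fk(q,p)[1].T@RR).as_rotvec()]
        s=least_squares(f,np.clip(q,LO+1e-3,HI-1e-3),bounds=(LO,HI)); 
        if s.cost>1e-5: print('bad',i,s.cost,s.x.round(2))
        q=s.x
    print('end',q.round(2)); return q
E
python3 - <<'E'
from kin import *
s=robot.observe(); q=s['qpos']; print(fk(q,p)[0]-s['tool_pos'])
RA=tilt(45,20);A=np.array([.54,-.10,.215]); q=track(q,A,RA)
R=tilt(60,15); B=np.array([.5968,-.1418,.126+.06])+.005*R[:,2]; q=track(q,B,R)
q=track(q,B-[0,0,.06],R)
delta(A,RA)
E
```

```text
[-7.81658039e-07 -2.44380321e-06 -9.92731029e-08]
end [-0.68  0.23  2.06  1.12  0.74 -0.29]
end [-0.73  0.46  2.09  1.73  0.83 -0.88]
end [-0.73  0.6   2.12  1.87  0.86 -1.11]
row [ 0.88  7.13 -3.67] [ 10.91   1.27 -17.88] |mm 81 deg 21.0
```

```bash
python3 -m creep '[[[0.9,7.1,-3.7,10.9,1.3,-17.9,-1],[0.9,7.1,-3.7,10.9,1.3,-17.9,-1],[0.9,7.1,-3.7,10.9,1.3,-17.9,-1],[0.9,7.1,-3.7,10.9,1.3,-17.9,-1],[0.9,7.1,-3.7,10.9,1.3,-17.9,-1],[0.9,7.1,-3.7,10.9,1.3,-17.9,-1]]]'; python3 - <<'E'
from kin import *
R=tilt(60,15); B=np.array([.5968,-.1418,.126+.06])+.005*R[:,2]; delta(B,R); print(robot.observe()['qpos'].round(2))
E
```

```text
time: 7.35
tool_pos: [0.5395, -0.0982, 0.2149]
tool_rot: [-3.14, -0.785, 0.349]
contact_force: [0.7, -0.2, -4.5]
opening: 0.0314
row [0.84 6.1  5.27] [-4.03 15.04  3.03] |mm 81 deg 15.9
[-0.67  0.23  2.06  1.12  0.73 -0.29]
```

```bash
python3 -m creep '[[[0.8,6.1,5.3,-4,15,3,-1],[0.8,6.1,5.3,-4,15,3,-1],[0.8,6.1,5.3,-4,15,3,-1],[0.8,6.1,5.3,-4,15,3,-1],[0.8,6.1,5.3,-4,15,3,-1],[0.8,6.1,5.3,-4,15,3,-1],[0.8,6.1,5.3,-4,15,3,-1]]]'; python3 - <<'E'
from kin import *
R=tilt(60,15); B=np.array([.5968,-.1418,.126+.01])+.005*R[:,2]; delta(B,R); s=robot.observe(); print(s['qpos'].round(2))
u=toolR(s)@np.array([np.sin(np.radians(60)),0,-.5]); print('axis',u)
c=s['tool_pos']-.005*toolR(s)[:,2]
for cam,f in (('scene',proj),('wrist',projw),('top',proj)): print(cam,f(robot.camera_params(cam),[c+.036*u,c-.036*u]))
save('wrist','w7')
for cam,(r,cc) in {'scene':(150,180),'top':(140,340)}.items():
    im=save(cam,cam+'7')[r:r+120,cc:cc+160]; cv2.imwrite('pics/%s7c.png'%cam,cv2.resize(im,None,fx=4,fy=4,interpolation=cv2.INTER_CUBIC)[:,:,::-1])
E
```

```text
time: 8.05
tool_pos: [0.601, -0.1399, 0.1842]
tool_rot: [3.138, -1.047, 0.267]
contact_force: [0.3, 0.1, -3.3]
opening: 0.0313
row [-4.4   0.07  2.52] [-0.07  0.03  0.15] |mm 51 deg 0.2
[-0.73  0.46  2.09  1.72  0.82 -0.88]
axis [2.08746304e-05 1.65913579e-03 9.99998623e-01]
scene [[245.84995215 177.0184304 ]
 [248.86902969 195.73486248]]
wrist [[319.52114933 211.48378211]
 [320.24663132 296.07618777]]
top [[400.79380029 191.38861779]
 [395.357994   193.66693706]]
```

View pics/scene7c.png

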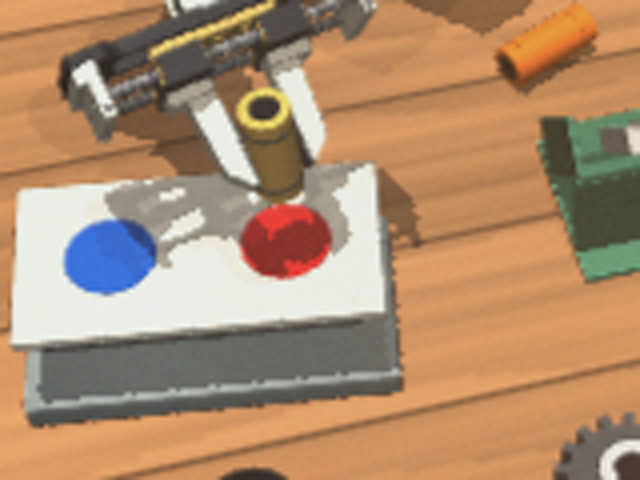

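View pics/top7c.png

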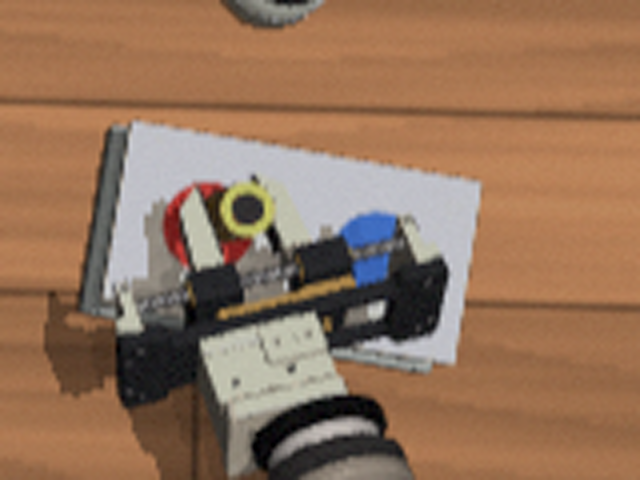

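View pics/w7.png

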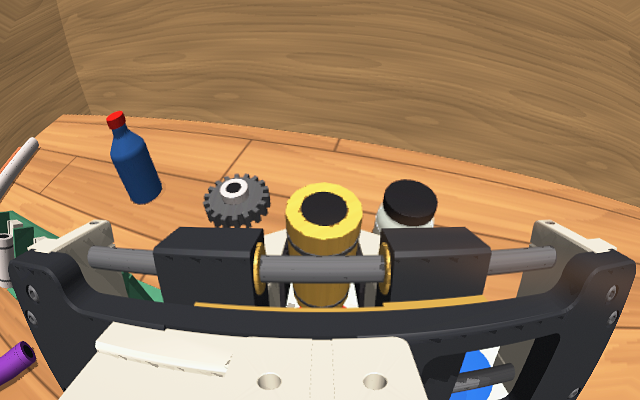

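Pin upright within view accuracy, head where predicted (scene (246,177)). Lowering to about 10 mm above the platform.

```bash
python3 -m creep '[[[-1.5,0,0.85,0,0,0,-1],[-3,0,1.7,0,0,0,-1],[-3.8,0.05,2.2,0,0,0,-1],[-4.2,0.05,2.4,0,0,0,-1],[-4.4,0.05,2.5,0,0,0,-1],[-4.4,0.05,2.5,0,0,0,-1],[-4.4,0.05,2.5,0,0,0,-1]]]'; python3 - <<'E'
from kin import *
R=tilt(60,15); B=np.array([.5968,-.1418,.126])+.005*R[:,2]; delta(B,R); s=robot.observe(); print(s['contact_force'])
for cam,(r,cc) in {'scene':(150,180)}.items():
    im=save(cam,cam+'8')[r:r+120,cc:cc+160]; cv2.imwrite('pics/%s8c.png'%cam,cv2.resize(im,None,fx=4,fy=4,interpolation=cv2.INTER_CUBIC)[:,:,::-1])
E
```

```text
time: 8.9
tool_pos: [0.601, -0.1412, 0.1339]
tool_rot: [3.137, -1.048, 0.267]
contact_force: [-0.5, -0.2, -3.6]
opening: 0.0314
row [-0.89 -0.05  0.53] [-0.01 -0.02  0.15] |mm 10 deg 0.1
[-0.45198874 -0.22812239 -3.57612645]
```

View pics/scene8c.png

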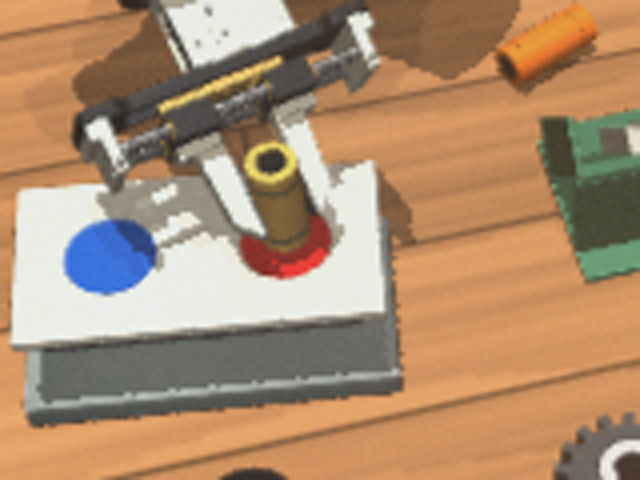

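```bash
python3 -m creep '[[[-0.2,0,0.12,0,0,0,-1],[-0.35,0,0.2,0,0,0,-1],[-0.5,0,0.3,0,0,0,-1],[-0.5,0,0.3,0,0,0,-1]]]'; python3 -m creep '[[[-0.17,0,0.1,0,0,0,-1],[-0.17,0,0.1,0,0,0,-1]]]'; python3 -m creep '[[[0,0,0,0,0,0,-1],[0,0,0,0,0,0,-1]]]'
```

```text
time: 9.35
tool_pos: [0.601, -0.1411, 0.1278]
tool_rot: [3.138, -1.047, 0.266]
contact_force: [-0.4, -0.6, -3.8]
opening: 0.0311
time: 9.55
tool_pos: [0.6009, -0.141, 0.1255]
tool_rot: [3.139, -1.047, 0.266]
contact_force: [0.6, 0.2, -4.3]
opening: 0.0313
time: 9.75
tool_pos: [0.6009, -0.1411, 0.1254]
tool_rot: [3.139, -1.047, 0.265]
contact_force: [0.1, -0.1, -3.2]
opening: 0.031
```

```bash
python3 -m creep '[[[-0.09,0,0.05,0,0,0,-1],[-0.17,0,0.1,0,0,0,-1],[-0.17,0,0.1,0,0,0,-1]]]'; python3 -m creep '[[[0,0,0,0,0,0,-1]]]';python3 -m creep '[[[-0.09,0,0.05,0,0,0,-1],[-0.17,0,0.1,0,0,0,-1],[-0.17,0,0.1,0,0,0,-1]]]'; python3 -m creep '[[[0,0,0,0,0,0,-1]]]'
```

```text
time: 10.05
tool_pos: [0.6009, -0.141, 0.1233]
tool_rot: [3.139, -1.047, 0.265]
contact_force: [-1.2, -0.8, -4.4]
opening: 0.0312
time: 10.15
tool_pos: [0.6009, -0.141, 0.1233]
tool_rot: [3.139, -1.047, 0.265]
contact_force: [0.1, 0.3, -3.9]
opening: 0.0312
time: 10.45
tool_pos: [0.6011, -0.141, 0.1216]
tool_rot: [3.139, -1.048, 0.266]
contact_force: [-0.4, 1.3, -0.9]
opening: 0.0311
time: 10.55
tool_pos: [0.6011, -0.141, 0.1219]
tool_rot: [3.139, -1.048, 0.266]
contact_force: [-1.4, 1.2, -0.6]
opening: 0.0315
```

```bash
python3 -m creep '[[[-0.05,0,0.03,0,0,0,-1],[-0.05,0,0.03,0,0,0,-1]]]'; python3 -m creep '[[[0,0,0,0,0,0,-1]]]'; python3 - <<'E'
from h import *
im=save('scene','scene9')[150:270,180:340]; cv2.imwrite('pics/scene9c.png',cv2.resize(im,None,fx=4,fy=4,interpolation=cv2.INTER_CUBIC)[:,:,::-1])
print(robot.observe()['contact_force'],robot.observe()['torque'])
E
```

```text
time: 10.75
tool_pos: [0.6012, -0.141, 0.1214]
tool_rot: [3.138, -1.048, 0.266]
contact_force: [-1.1, 0.7, -0.6]
opening: 0.0314
time: 10.85
tool_pos: [0.6012, -0.141, 0.1215]
tool_rot: [3.138, -1.048, 0.266]
contact_force: [-0.9, -0.4, -0.6]
opening: 0.0312
[-1.77711811  0.11850824 -0.80110709] [-0.12310859  0.66726795  0.09022468]
```

View pics/scene9c.png

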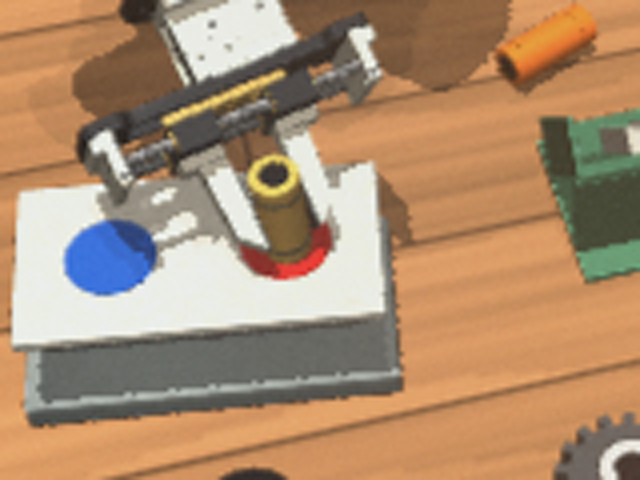

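```bash
python3 -m creep '[[[0,0,0,0,0,0,-0.25],[0,0,0,0,0,0,-0.15],[0,0,0,0,0,0,0],[0,0,0,0,0,0,0]]]'; python3 -m creep '[[[0,0,-0.5,0,0,0,0],[0,0,-1.5,0,0,0,0],[0,0,-3.5,0,0,0,0],[0,0,-7,0,0,0,0],[0,0,-10,0,0,0,0],[0,0,-10,0,0,0,0]]]'; python3 - <<'E'
from h import *
im=save('scene','scene10')[150:270,180:340]; cv2.imwrite('pics/scene10c.png',cv2.resize(im,None,fx=4,fy=4,interpolation=cv2.INTER_CUBIC)[:,:,::-1])
save('wrist','w10')
E
```

```text
time: 11.3
tool_pos: [0.6013, -0.1411, 0.1216]
tool_rot: [3.138, -1.049, 0.267]
contact_force: [-0.7, -0.1, 0.3]
opening: 0.0454
time: 11.9
tool_pos: [0.5157, -0.1647, 0.173]
tool_rot: [3.135, -1.049, 0.267]
contact_force: [-0.5, -0.3, 0.9]
opening: 0.0459
```

View pics/scene10c.png

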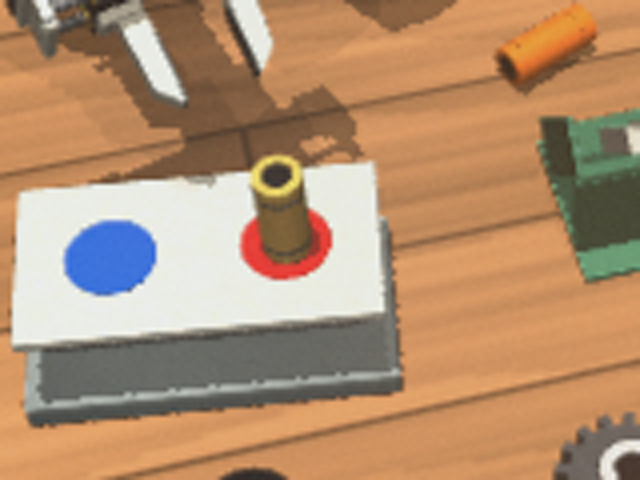

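View pics/w10.png

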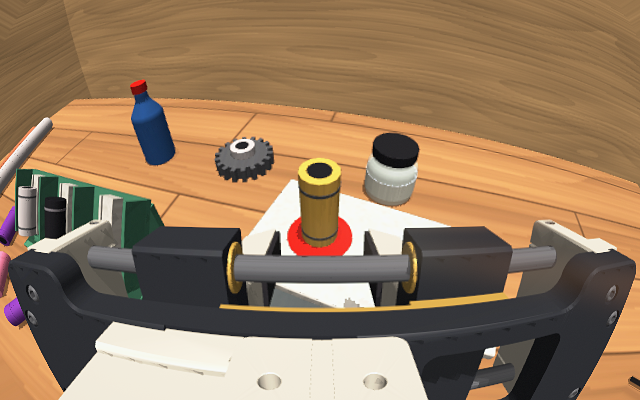

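The bronze pin stands upright near the middle of the red disc (scene (250,207)). Next is the steel pin.

```bash
python3 - <<'E'
from kin import *
s=robot.observe(); q=s['qpos']; print(q.round(2))
RA=tilt(40,20); A=np.array([.48,-.05,.27]); q=track(q,A,RA); d=delta(A,RA)
R=tilt(20,.8); B=np.array([.5222,.301,.068])+(.005-.12)*R[:,2]; B2=B+[0,0,.04]
q=track(q,B2,R); 
g=B+.12*R[:,2]; q=track(q,g,R)
# place path for blue
E1=np.array([.5,.25,.24]); q=track(q,E1,R)
E2=np.array([.53,.0,.25]);q=track(q,E2,tilt(40,25))
P=tilt(60,15); E3=np.array([.5802,-.2504,.186])+.005*P[:,2]; q=track(q,E3,P); track(q,E3-[0,0,.06],P)
E
```

```text
[-0.94  0.43  2.24  1.63  0.95 -1.02]
end [-0.62  0.    2.08  0.82  0.81  0.09]
row [  8.2  -11.99  -5.45] [  3.99 -20.1   -3.11] |mm 155 deg 20.7
end [ 0.51  0.31  1.7  -0.22  0.83  2.19]
end [ 0.47  0.57  1.78 -0.32  0.5   2.29]
end [ 0.4   0.25  1.7  -0.17  0.86  2.04]
end [-0.44  0.12  2.02  0.86  0.71  0.1 ]
end [-0.93  0.52  1.95  1.49  0.94 -0.77]
end [-0.93  0.64  1.98  1.6   0.94 -0.96]
```

```bash
python3 -m creep '[[[8.2,-12,-5.5,4,-20,-3,0],[8.2,-12,-5.5,4,-20,-3,0],[8.2,-12,-5.5,4,-20,-3,0],[8.2,-12,-5.5,4,-20,-3,0],[8.2,-12,-5.5,4,-20,-3,0],[8.2,-12,-5.5,4,-20,-3,0]]]'; python3 - <<'E'
from kin import *
R=tilt(20,.8); B=np.array([.5222,.301,.068])+(.005-.15)*R[:,2]; delta(B,R)
E
```

```text
time: 12.6
tool_pos: [0.4803, -0.0475, 0.2739]
tool_rot: [3.137, -0.703, 0.355]
contact_force: [0.7, 0.2, -0.0]
opening: 0.0459
row [  4.16 -32.93  12.52] [ -9.61 -20.14  16.93] |mm 355 deg 28.0
```

```bash
python3 -m creep '[[[4.2,-32.9,12.5,-9.6,-20.1,16.9,0],[4.2,-32.9,12.5,-9.6,-20.1,16.9,0],[4.2,-32.9,12.5,-9.6,-20.1,16.9,0],[4.2,-32.9,12.5,-9.6,-20.1,16.9,0],[4.2,-32.9,12.5,-9.6,-20.1,16.9,0],[4.2,-32.9,12.5,-9.6,-20.1,16.9,0],[4.2,-32.9,12.5,-9.6,-20.1,16.9,0],[4.2,-32.9,12.5,-9.6,-20.1,16.9,0]]]'; python3 - <<'E'
from kin import *
R=tilt(20,.8); B=np.array([.5222,.301,.068])+(.005-.10)*R[:,2]; delta(B,R)
E
```

```text
time: 13.4
tool_pos: [0.4727, 0.165, 0.2231]
tool_rot: [3.141, -0.348, 0.013]
contact_force: [0.2, -0.0, 0.5]
opening: 0.046
row [ -0.47 -13.54   6.82] [ 0.05  0.08 -0.03] |mm 152 deg 0.1
```

```bash
python3 -m creep '[[[-0.5,-13.5,3,0,0,0,0],[-0.5,-13.5,3,0,0,0,0],[-0.5,-13.5,3,0,0,0,0],[-0.5,-13.5,6.8,0,0,0,0],[-0.5,-13.5,6.8,0,0,0,0],[-0.5,-13.5,6.8,0,0,0,0],[-0.5,-13.5,6.8,0,0,0,0]]]'; python3 - <<'E'
from kin import *
save('wrist','w11')
R=tilt(20,.8); B=np.array([.5222,.301,.068])+(.005)*R[:,2]; delta(B,R)
E
```

```text
time: 14.1
tool_pos: [0.4895, 0.2997, 0.1581]
tool_rot: [3.141, -0.348, 0.013]
contact_force: [-0.1, 0.3, 0.0]
opening: 0.0459
row [-0.05 -0.08 10.13] [ 0.02  0.01 -0.09] |mm 101 deg 0.1
```

View pics/w11.png

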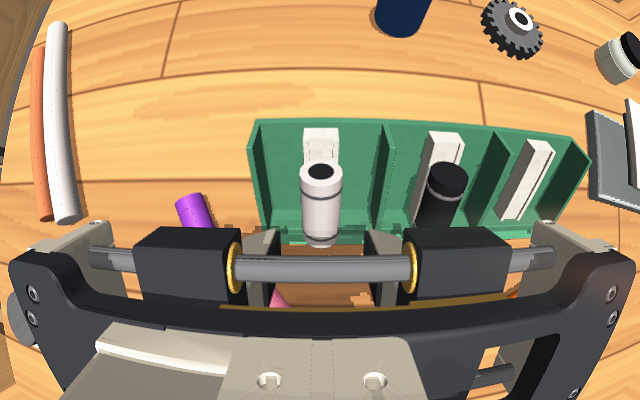

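```bash
python3 -m creep '[[[0,-0.08,4,0,0,0,0],[0,-0.08,6.5,0,0,0,0],[0,-0.08,8,0,0,0,0],[0,-0.08,8,0,0,0,0],[0,-0.08,8,0,0,0,0]]]'; python3 - <<'E'
from kin import *
save('wrist','w12')
R=tilt(20,.8); B=np.array([.5222,.301,.068])+(.005)*R[:,2]; delta(B,R)
E
```

```text
time: 14.65
tool_pos: [0.5175, 0.3009, 0.0846]
tool_rot: [-3.141, -0.35, 0.012]
contact_force: [0.6, 0.2, 0.9]
opening: 0.046
row [-0.15  0.02  2.26] [-0.03 -0.1  -0.11] |mm 23 deg 0.2
```

View pics/w12.png

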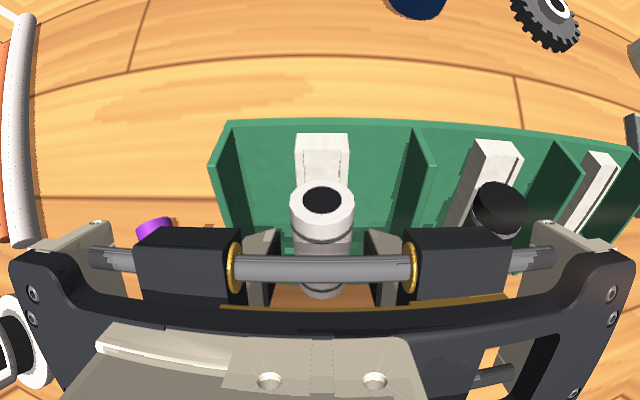

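Centred as before (head at (322,200)). Closing in.

```bash
python3 -m creep '[[[0,0,1,0,0,0,0],[-0.1,0,2.2,0,0,0,0],[-0.1,0,2.2,0,0,0,0]]]'; python3 -m creep '[[[0,0,0,0,0,0,-1],[0,0,0,0,0,0,-1],[0,0,0,0,0,0,-1],[0,0,0,0,0,0,-1],[0,0,0,0,0,0,-1]]]' 35; python3 -m creep '[[[0.15,0,-1,0,0,0,-1],[0.3,0,-2,0,0,0,-1],[0.7,0,-4.5,0,0,0,-1],[1.2,0,-8,0,0,0,-1],[3.5,0,-12,0,0,0,-1],[5,0,-17,0,0,0,-1],[5,0,-18,0,0,0,-1],[5,0,-18,0,0,0,-1]]]'; python3 - <<'E'
from kin import *
save('wrist','w13'); s=robot.observe(); q=s['qpos']; print(s['contact_force'],q.round(2))
for A in ([.5,.1,.25],[.52,.0,.25]):
    R=tilt(20,.8) if A[1]==.1 else tilt(40,25); q=track(q,np.array(A),R); delta(A,R)
E
```

```text
time: 15.0
tool_pos: [0.5237, 0.3008, 0.0624]
tool_rot: [-3.141, -0.349, 0.012]
contact_force: [0.7, -0.1, 0.7]
opening: 0.0459
time: 15.5
tool_pos: [0.5236, 0.3009, 0.0624]
tool_rot: [-3.141, -0.349, 0.012]
contact_force: [-0.2, 1.0, -3.2]
opening: 0.0313
time: 16.3
tool_pos: [0.5092, 0.3011, 0.2518]
tool_rot: [-3.139, -0.353, 0.011]
contact_force: [1.0, 0.2, -3.7]
opening: 0.0314
[ 0.03774453 -0.17378199 -4.10928111] [ 0.48  0.31  1.6  -0.19  0.93  2.14]
end [ 0.06  0.14  1.83 -0.02  0.83  1.62]
row [-0.98 20.04 -0.48] [ 0.    0.02 -0.1 ] |mm 201 deg 0.1
end [-0.45  0.1   2.04  0.86  0.72  0.09]
row [ 0.79 30.06  0.16] [ 12.18  19.71 -21.17] |mm 301 deg 31.4
```

View pics/w13.png

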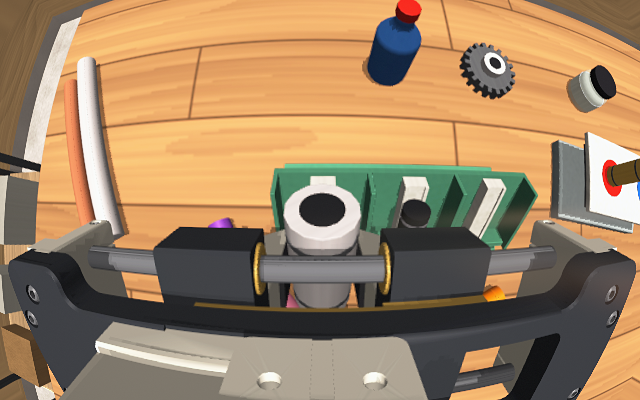

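```bash
python3 -m creep '[[[-1,20,-0.5,0,0,0,-1],[-1,20,-0.5,0,0,0,-1],[-1,20,-0.5,0,0,0,-1],[0.8,30,0.2,12.2,19.7,-21.2,-1],[0.8,30,0.2,12.2,19.7,-21.2,-1],[0.8,30,0.2,12.2,19.7,-21.2,-1],[0.8,30,0.2,12.2,19.7,-21.2,-1],[0.8,30,0.2,12.2,19.7,-21.2,-1]]]'; python3 - <<'E'
from kin import *
s=robot.observe(); q=s['qpos']; print(s['contact_force'],q.round(2))
A=np.array([.48,-.2,.26]);R=tilt(45,20); q=track(q,A,R);delta(A,R)
P=tilt(60,15); E3=np.array([.5802,-.2504,.186])+.005*P[:,2]; q=track(q,E3,P)
E
```

```text
time: 17.15
tool_pos: [0.5126, 0.0399, 0.243]
tool_rot: [-3.087, -0.546, 0.277]
contact_force: [-0.0, -0.4, -3.0]
opening: 0.0313
[-0.01608285 -0.42968476 -2.99202219] [-0.26  0.1   1.98  0.52  0.68  0.67]
end [-0.97  0.18  1.97  0.94  1.01 -0.29]
row [-7.39 21.79 -7.7 ] [-0.57 13.6  -3.64] |mm 243 deg 14.1
end [-0.93  0.52  1.95  1.49  0.94 -0.77]
```

```bash
python3 -m creep '[[[-7.4,21.8,-7.7,-0.6,13.6,-3.6,-1],[-7.4,21.8,-7.7,-0.6,13.6,-3.6,-1],[-7.4,21.8,-7.7,-0.6,13.6,-3.6,-1],[-7.4,21.8,-7.7,-0.6,13.6,-3.6,-1],[-7.4,21.8,-7.7,-0.6,13.6,-3.6,-1],[-7.4,21.8,-7.7,-0.6,13.6,-3.6,-1],[-7.4,21.8,-7.7,-0.6,13.6,-3.6,-1],[-7.4,21.8,-7.7,-0.6,13.6,-3.6,-1]]]'; python3 - <<'E'
from kin import *
P=tilt(60,15); E3=np.array([.5802,-.2504,.186])+.005*P[:,2]; delta(E3,P)
E
```

```text
time: 17.95
tool_pos: [0.4789, -0.2039, 0.2577]
tool_rot: [-3.138, -0.783, 0.34]
contact_force: [-0.7, 0.8, -3.1]
opening: 0.0311
row [ 0.75  7.83 11.18] [-3.74 15.16  2.72] |mm 137 deg 15.8
```

```bash
python3 -m creep '[[[0.75,7.8,11.2,-3.7,15.2,2.7,-1],[0.75,7.8,11.2,-3.7,15.2,2.7,-1],[0.75,7.8,11.2,-3.7,15.2,2.7,-1],[0.75,7.8,11.2,-3.7,15.2,2.7,-1],[0.75,7.8,11.2,-3.7,15.2,2.7,-1],[0.75,7.8,11.2,-3.7,15.2,2.7,-1]]]'; python3 - <<'E'
from kin import *
P=tilt(60,15); E3=np.array([.5802,-.2504,.136])+.005*P[:,2]; delta(E3,P); s=robot.observe()
u=toolR(s)@np.array([np.sin(np.radians(60)),0,-.5]); c=s['tool_pos']-.005*toolR(s)[:,2]
for cam,f in (('scene',proj),('top',proj)): print(cam,f(robot.camera_params(cam),[c+.036*u,c-.036*u]))
for cam,(r,cc) in {'scene':(150,150),'top':(140,340)}.items():
    im=save(cam,cam+'14')[r:r+120,cc:cc+160]; cv2.imwrite('pics/%s14c.png'%cam,cv2.resize(im,None,fx=4,fy=4,interpolation=cv2.INTER_CUBIC)[:,:,::-1])
E
```

```text
time: 18.55
tool_pos: [0.5838, -0.2475, 0.183]
tool_rot: [-3.138, -1.047, 0.261]
contact_force: [-0.1, -0.0, -4.3]
opening: 0.0308
row [-4.29  0.19  2.48] [-0.16  0.03 -0.03] |mm 50 deg 0.2
scene [[198.5300586  180.84463048]
 [203.84892776 199.45906002]]
top [[447.2087592  200.09190838]
 [439.04539001 201.9037385 ]]
```

View pics/scene14c.png

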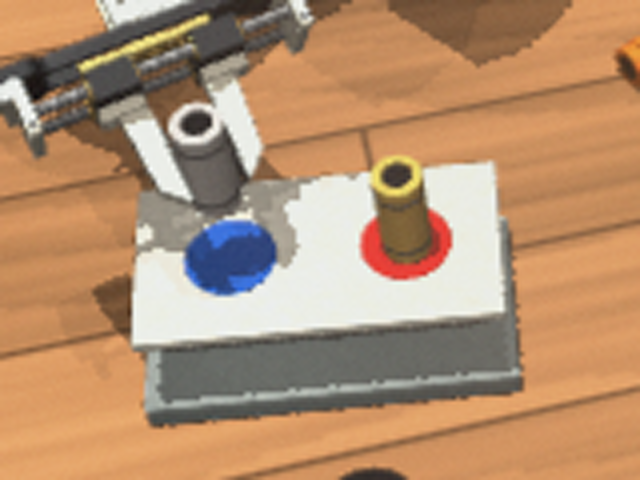

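View pics/top14c.png

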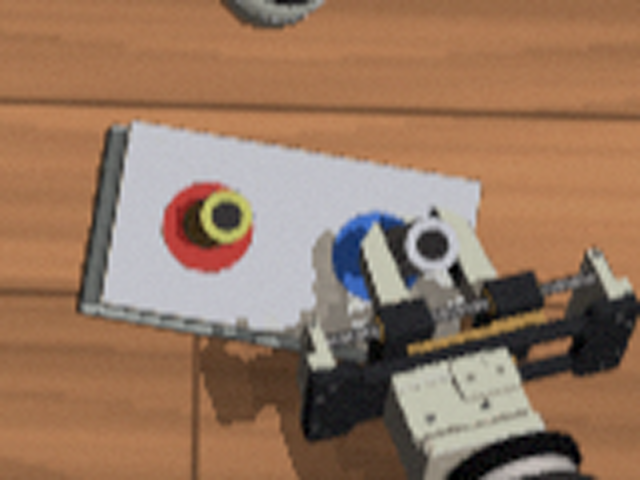

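Head matches prediction in both views (scene (199,181), top (448,201)). Lowering.

```bash
python3 -m creep '[[[-1.5,0.1,0.85,0,0,0,-1],[-3,0.2,1.7,0,0,0,-1],[-3.8,0.2,2.2,0,0,0,-1],[-4.2,0.2,2.4,0,0,0,-1],[-4.3,0.2,2.5,0,0,0,-1],[-4.3,0.2,2.5,0,0,0,-1]]]'; python3 -m creep '[[[-0.2,0,0.12,0,0,0,-1],[-0.35,0,0.2,0,0,0,-1],[-0.5,0,0.3,0,0,0,-1],[-0.5,0,0.3,0,0,0,-1],[-0.5,0,0.3,0,0,0,-1]]]'; python3 -m creep '[[[-0.09,0,0.05,0,0,0,-1],[-0.17,0,0.1,0,0,0,-1],[-0.17,0,0.1,0,0,0,-1]]]'; python3 - <<'E'
from kin import *
P=tilt(60,15); E3=np.array([.5802,-.2504,.126])+.005*P[:,2]; delta(E3,P)
E
```

```text
time: 19.25
tool_pos: [0.5848, -0.2502, 0.1355]
tool_rot: [3.138, -1.049, 0.266]
contact_force: [0.0, 0.6, -3.7]
opening: 0.0316
time: 19.75
tool_pos: [0.5849, -0.2502, 0.1297]
tool_rot: [3.138, -1.049, 0.266]
contact_force: [0.0, 0.1, -2.8]
opening: 0.0311
time: 20.05
tool_pos: [0.5849, -0.2502, 0.1275]
tool_rot: [3.139, -1.048, 0.266]
contact_force: [0.9, 0.5, -3.9]
opening: 0.0312
row [-0.36 -0.1   0.18] [-0.02 -0.07  0.11] |mm 4 deg 0.1
```

```bash
python3 -m creep '[[[-0.09,0,0.05,0,0,0,-1],[-0.17,0,0.1,0,0,0,-1],[-0.17,0,0.1,0,0,0,-1]]]';  python3 -m creep '[[[0,0,0,0,0,0,-1]]]'; python3 -m creep '[[[-0.09,0,0.05,0,0,0,-1],[-0.17,0,0.1,0,0,0,-1],[-0.17,0,0.1,0,0,0,-1]]]';  python3 -m creep '[[[0,0,0,0,0,0,-1]]]'
```

```text
time: 20.35
tool_pos: [0.5849, -0.2501, 0.1254]
tool_rot: [3.139, -1.048, 0.265]
contact_force: [0.4, 0.2, -3.2]
opening: 0.0312
time: 20.45
tool_pos: [0.5849, -0.2501, 0.1254]
tool_rot: [3.139, -1.048, 0.265]
contact_force: [-0.7, 0.1, -3.2]
opening: 0.031
time: 20.75
tool_pos: [0.5849, -0.2501, 0.1232]
tool_rot: [3.14, -1.048, 0.265]
contact_force: [-0.1, 0.9, -3.6]
opening: 0.031
time: 20.85
tool_pos: [0.5849, -0.2501, 0.1232]
tool_rot: [3.14, -1.048, 0.265]
contact_force: [-0.3, -0.1, -4.0]
opening: 0.0311
```

```bash
python3 -m creep '[[[-0.09,0,0.05,0,0,0,-1],[-0.13,0,0.08,0,0,0,-1],[-0.13,0,0.08,0,0,0,-1]]]';  python3 -m creep '[[[0,0,0,0,0,0,-1]]]'; python3 -m creep '[[[-0.09,0,0.05,0,0,0,-1],[-0.09,0,0.05,0,0,0,-1]]]';  python3 -m creep '[[[0,0,0,0,0,0,-1]]]'
```

```text
time: 21.15
tool_pos: [0.5849, -0.2501, 0.1215]
tool_rot: [3.14, -1.048, 0.264]
contact_force: [-0.1, 0.4, -3.0]
opening: 0.0311
time: 21.25
tool_pos: [0.5849, -0.25, 0.1215]
tool_rot: [3.14, -1.048, 0.264]
contact_force: [-0.2, -0.2, -2.5]
opening: 0.0314
time: 21.45
tool_pos: [0.585, -0.2501, 0.1206]
tool_rot: [3.14, -1.048, 0.264]
contact_force: [-0.1, -0.0, -2.0]
opening: 0.0314
time: 21.55
tool_pos: [0.585, -0.2501, 0.1207]
tool_rot: [3.14, -1.049, 0.264]
contact_force: [-0.3, 0.5, -1.3]
opening: 0.0309
```

```bash
python3 -m creep '[[[-0.09,0,0.05,0,0,0,-1],[-0.09,0,0.05,0,0,0,-1]]]';  python3 -m creep '[[[0,0,0,0,0,0,-1]]]'; python3 - <<'E'
from h import *
im=save('scene','scene15')[150:270,150:310]; cv2.imwrite('pics/scene15c.png',cv2.resize(im,None,fx=4,fy=4,interpolation=cv2.INTER_CUBIC)[:,:,::-1])
print(robot.observe()['contact_force'])
E
```

```text
time: 21.75
tool_pos: [0.585, -0.2501, 0.1198]
tool_rot: [3.14, -1.049, 0.265]
contact_force: [0.0, 0.3, -0.9]
opening: 0.0312
time: 21.85
tool_pos: [0.585, -0.2501, 0.1199]
tool_rot: [3.14, -1.049, 0.265]
contact_force: [-1.2, -0.3, -1.4]
opening: 0.0315
[-1.36002186  0.95290638 -1.29246689]
```

View pics/scene15c.png

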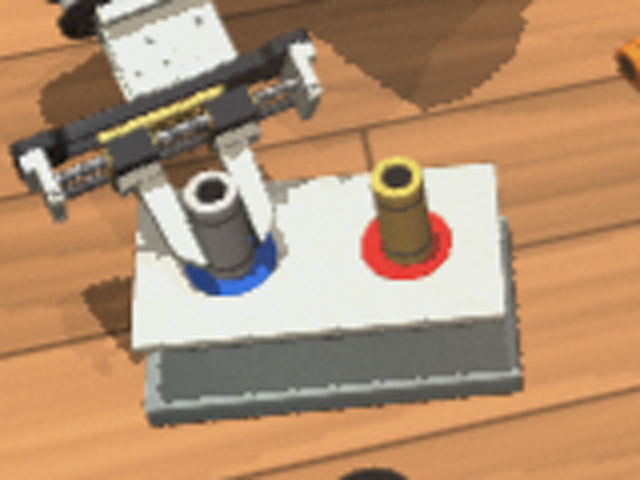

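```bash
python3 -m creep '[[[-0.07,0,0.04,0,0,0,-1],[-0.07,0,0.04,0,0,0,-1],[-0.07,0,0.04,0,0,0,-1]]]';  python3 -m creep '[[[0,0,0,0,0,0,-1]]]'
```

```text
time: 22.2
tool_pos: [0.5851, -0.2501, 0.1192]
tool_rot: [3.14, -1.049, 0.265]
contact_force: [-1.7, -0.0, -0.1]
opening: 0.0311
time: 22.3
tool_pos: [0.5851, -0.2501, 0.1193]
tool_rot: [3.14, -1.05, 0.265]
contact_force: [-2.0, 0.6, -0.0]
opening: 0.0314
```

Weight now fully borne (Fz went from about −3.5 to 0 N). Releasing and backing off.

```bash
python3 -m creep '[[[0,0,0,0,0,0,-0.25],[0,0,0,0,0,0,-0.15],[0,0,0,0,0,0,0],[0,0,0,0,0,0,0]]]'; python3 -m creep '[[[0,0,-0.5,0,0,0,0],[0,0,-1.5,0,0,0,0],[0,0,-3.5,0,0,0,0],[0,0,-7,0,0,0,0],[0,0,-10,0,0,0,0],[0,0,-10,0,0,0,0],[0,0,-10,0,0,0,0]]]'; python3 - <<'E'
from h import *
im=save('scene','scene16'); cv2.imwrite('pics/scene16c.png',cv2.resize(im[120:300,150:470],None,fx=2.5,fy=2.5,interpolation=cv2.INTER_CUBIC)[:,:,::-1])
save('wrist','w16'); save('top','t16')
E
```

```text
time: 22.7
tool_pos: [0.5851, -0.2501, 0.1193]
tool_rot: [3.139, -1.05, 0.265]
contact_force: [0.2, -0.6, -0.2]
opening: 0.045
time: 23.4
tool_pos: [0.5009, -0.2735, 0.1697]
tool_rot: [3.137, -1.05, 0.265]
contact_force: [-0.0, 1.1, -0.3]
opening: 0.0458
```

View pics/scene16c.png

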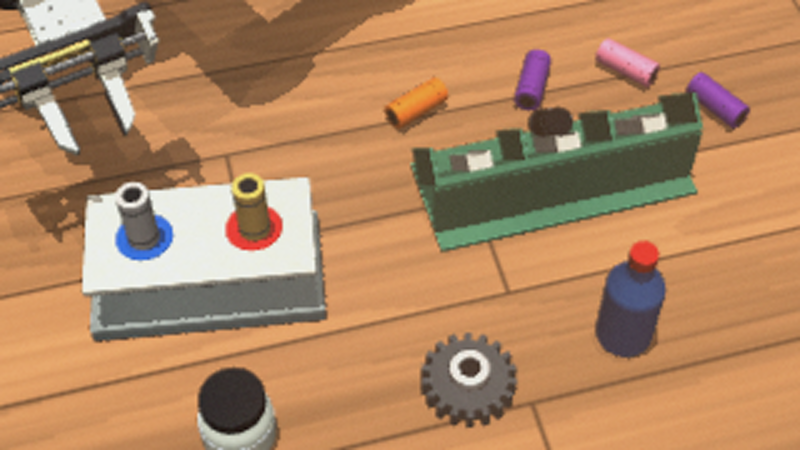

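View pics/w16.png

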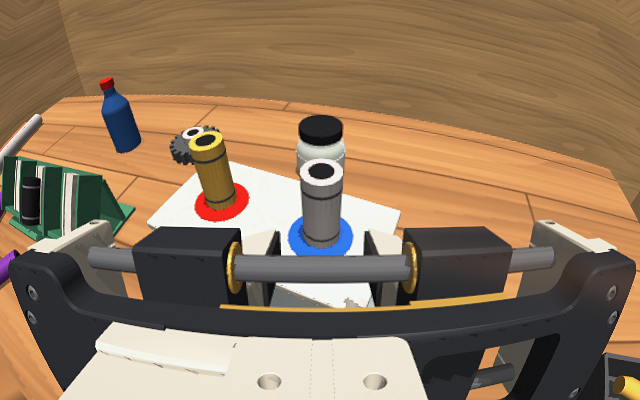

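View pics/t16.png

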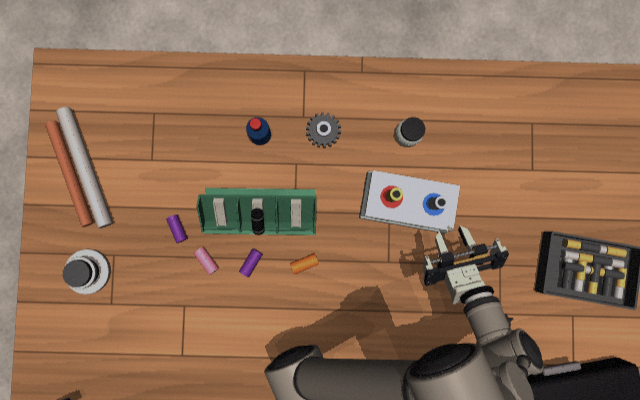

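Both pins stand upright on their discs: bronze on red (top (395,196)), steel on blue (top (438,204)). The black pin is still in its compartment, and the bystanders and look-alikes are where they started. The gripper is clear.

```bash
python3 -c "
from cell import robot
print(robot.hand_in())"
```

```text
the job is handed in; nothing more can be done
None
```

The bronze pin now stands upright on the red disc and the bright steel pin on the blue disc, placed in that order; I handed the job in at about 23.6 s.

- **Placing:** I lowered each pin in steps of about 1 to 2 mm or less. I let go once the platform carried most of the bronze pin's weight (its contact load reached about 3 N) and all of the steel pin's (about 3.5 N).
- **Last checks:** The final scene, wrist and top pictures show both pins upright and close to the middle of their discs. The gripper is clear of both. The black pin is in its compartment, and the gear, bottle, jar and loose look-alike pins have not visibly moved.
- **Disagreements:** The rack position from the top camera differed by about 3 mm in x from the wrist camera fit, and I used a value between them. On the way to the red disc, the first carry stopped at a wrist joint limit. I went round it by turning the gripper to a different heading, and the pin did not visibly slip.

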